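# Stow the green paint pot in the push-latch tray

## Task

Stand the green paint pot upright in the open tray of the little plywood drawer unit and let go of it. Then push the tray in (the orange pad on its front is there for that), past flush until the push-push latch catches, let go, and check that it has stayed shut with the pot still standing inside. Leave the yellow pot where it is.

Things in the scene. Friction and masses are not known exactly. Their poses are not given: they have to be found in the camera images.
- green_pot_center (a point): Centre (half-way up) of the green lidded paint pot: a plain upright cylinder 40 mm across and 56 mm tall (about 0.06 to 0.11 kg), standing on the table; its z axis points up. This is the pot to stow.
- yellow_pot_center (a point): Centre (half-way up) of the yellow paint pot, same shape and size as the green one. A bystander: it stays where it is.
- push_pad (a point): Centre of the front face of the tray's orange push pad, at z = 44 mm (pad 70 wide, 44 high). x: level, into the unit (push direction); z up. Behind it along x, moving with it: white front 24-34 (top at z = 82); open compartment 34-118, 148 wide, floor at z = 12, walls 26 high. Fixed unit 184 wide, 92 high, its face 114 behind the pad when open: stand the pot (it fits inside) 74 behind the pad.
- tray (a joint): Tray's opening, m: 0.090 open (start), 0 latched (white front flush with the unit), -0.018 hard stop. A spring pushes it out: 2 N open, 7 N shut, up to 15 N at the latch. Pushed 8 mm or more past flush (aim for -0.013) and let go, it comes back to 0 and stays latched; pushed less, it springs open. Pushing a latched tray past -0.010 again and letting go releases it.

How it is judged:
On the way:
1. the green pot stands released in the open tray (x of green_pot_center in the frame of push_pad between 0.034 and 0.118 m and y of green_pot_center in the frame of push_pad between -0.074 and 0.074 m and height (world z) of green_pot_center below 0.046 m and angle between green_pot_center's own z axis and vertical below 0.17 rad and contact force between the fingers and anything else below 0.1 N and value of joint tray above 0.05 m), for 0.2 s.
At the end, for the whole second after the job is handed in: The tray is latched and still (joint within 4 mm of 0), nothing pushing it; the green pot stands in its compartment, upright within 10 degrees; the yellow pot is within 20 mm of where it started (value of joint tray between -0.004 and 0.004 m and velocity of joint tray between -0.01 and 0.01 m/s and x of green_pot_center in the frame of push_pad between 0.034 and 0.118 m and y of green_pot_center in the frame of push_pad between -0.074 and 0.074 m and height (world z) of green_pot_center below 0.046 m and angle between green_pot_center's own z axis and vertical below 0.17 rad and distance of yellow_pot_center from where it was at the start of the episode below 0.02 m); the robot touches nothing.
It fails at once if the yellow pot is shifted by more than 20 mm (distance of yellow_pot_center from where it was at the start of the episode above 0.02 m).
It also fails if it takes over 54 s, if anything falls off the work surface, if the arm or the gripper's body presses on something with over 40 N, if the wrist force passes 120 N, or if a joint passes its speed limit or range.

## Robot

A 6-joint arm with a two-finger parallel gripper is mounted at the origin on the work surface. World frame = base frame: x ahead of the robot, y to its left, z up, the work surface at z = 0. Lengths are in m, angles in rad, forces in N, time in s.
With the tool pointing down it reaches from about 0.35 to 0.975 m from the base axis. Payload 7.1 kg.
Tool frame: the origin (TCP) lies at the very end of the fingers, on their centre line; the grasp point (between the pads) lies 19 mm behind it; z points along the fingers, y is the line along which they close (so a half turn about z gives the same grasp; the last joint's range is limited). The gripper opens to 88 mm and grips with 3 to 60 N. Pads are 20 mm wide; open, the fingers measure 115 mm over their backs; the gripper's body (75 mm by 178 mm) begins 61 mm behind the grasp point.
Start: joints at [-0.019, 0.423, 1.63, -0, 1.089, -0.019], TCP at [0.625, 0, 0.223] pointing down, gripper open.
Joint ranges: [-3, 3], [-0.9, 2.11], [0.09, 2.58], [-1.31, 4.45], [0.11, 2.69], [-2.54, 2.54]. Speed limits (rad/s): [2.39, 2.39, 3.01, 3.14, 3.14, 3.14].

## Interface

Orientations are given as a 3x3 rotation matrix whose columns are the frame's x, y, z axes.
In Python, from rig import r, eyes gives the robot as it stands. The module is installed in compiled form; this text tells all that it offers.
- The arm moves only by the shell command python3 -m jog 'ROWS' [OPENING]. ROWS is JSON, a list of rows, each a list of 4 numbers: the shift along the tool's x, y, z in mm, then the turn about the tool's z in degrees. In form: [[x, y, z, spin], ...]. A call has 1 to 5 rows; each row is the pose to reach, as a shift and turn from the pose commanded when the call began, along the tool's axes at that moment; what a row does not reach only later rows make up. A row lasts 1/8 s, in which the tool goes at most 62.5 mm and 10.7 degrees, less where a joint would pass 70% of its speed; a pose out of reach is approached as far as the arm can. A call with a gripper value outside its range is refused whole. OPENING is the finger opening in mm, from 0 to 87.8, set as the call begins (- or left out, the last holds). The fingers move at their own pace and stop on an object; the grip force is fixed at half the most. Time passes only in rows, so rows that repeat a pose let the fingers close. It gives the time, the measured TCP pose, the force, the opening and the grip force at its end, in the units of the state.
- r.read_state(): the state, without advancing time (a new reading comes with each control period).
- eyes.snapshot(name): name is "scene" or "side" or "wrist"; returns (picture, depth): 400x640x3 uint8, blue, green, red; 400x640 float32, m along the optical axis (not along the pixel's ray), 0 where there is no reading.
- eyes.calibration(name): a dict with "fx", "fy", "cx", "cy" (pixels), "view" (4x4, takes a point from world to camera coordinates). Camera axes: x right, y up, looking along -z (the intrinsics and any distortion apply to the point x, -y, -z); pixel columns grow to the right and rows downward; lengths in m; the calibration is good to about 2 mm. A picture is of the moment at which its call begins: read the wrist's pose just before it. calibration takes no time and is no camera call; for the wrist camera it gives the pose at the moment of the call.
- r.job_done(): hands the job in; it is judged then, once.
The state is a dict: "time_s": time; "q": joint angles; "dq": joint speeds; "tau": joint torques, N m; "eef_pos": TCP position; "ee_rot": TCP orientation; "ft_force": force on the tool from outside, world axes, zero at the start; "moment": the same for the moment, N m; "gripper_width": finger opening in m; "grasp_force": force on a finger pad.
Only numpy, scipy, OpenCV 4.12 (cv2) and the standard library are available. Lean on these libraries where they do the work, as an engineer would, in place of code of your own. Each camera call takes 0.05 s, during which the arm holds its last target. There are 200 camera calls.

## Working session

There is one attempt and no reset: what is moved stays moved. The work goes in short steps, Python scripts to look and compute and a shell command to move; the robot and the scene stay as the last step left them, time stands still between calls to the robot, and variables do not carry over. Pictures are saved under pics/ and viewed, at most 10 in all, crops included, and the job is handed in when it is done.

```bash
mkdir -p pics
cat > h.py <<'E'
import numpy as np,cv2
from rig import r,eyes
def pt(name,cal,d,u,v):
    z=float(d[int(v),int(u)]); p=np.array([(u-cal['cx'])/cal['fx']*z,-(v-cal['cy'])/cal['fy']*z,-z,1])
    return (np.linalg.inv(cal['view'])@p)[:3]
def cloud(cal,d):
    v,u=np.mgrid[0:400,0:640]
    p=np.stack([(u-cal['cx'])/cal['fx']*d,-(v-cal['cy'])/cal['fy']*d,-d,np.ones_like(d)],-1)
    return (p@np.linalg.inv(cal['view']).T)[...,:3]
E
python3 - <<'E'
from h import *
print(eyes.calibration('scene').keys())
for n in('scene','side'):
    p,d=eyes.snapshot(n);cv2.imwrite(f'pics/{n}0.png',p);np.savez(f'{n}0.npz',p=p,d=d)
s=r.read_state();print(s['ee_rot'],s['eef_pos'],s['time_s'])
E
```

```text
dict_keys(['fx', 'fy', 'cx', 'cy', 'view'])
[[-1.91747267e-05  9.99999097e-01 -1.34398671e-03]
 [ 1.00000000e+00  1.91919410e-05  1.27955173e-05]
 [ 1.28212995e-05 -1.34398647e-03 -9.99999097e-01]] [6.24508069e-01 1.94920470e-05 2.22008086e-01] 0.1
```

View pics/scene0.png

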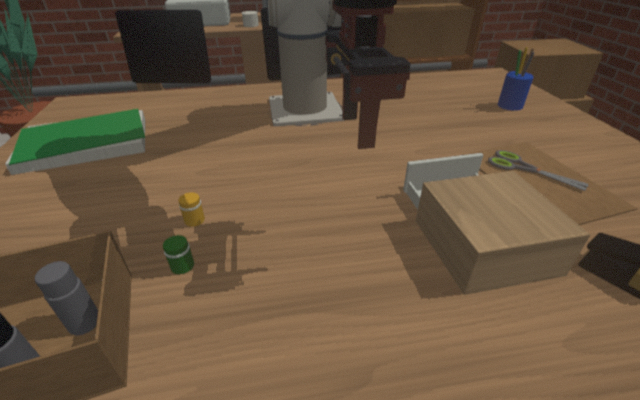

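View pics/side0.png

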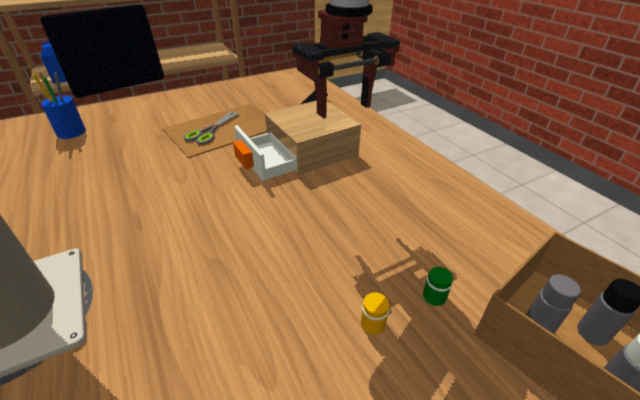

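The scene picture shows green at (179,254), yellow at (192,209) and the unit top around (500,225). The side picture shows the orange pad at (244,153), the white front at (250,148), green at (437,286) and yellow at (375,313).

```bash
cat > m.py <<'E'
from h import *
for n in('scene','side'):
    f=np.load(n+'0.npz');p,d=f['p'],f['d'];cal=eyes.calibration(n);W=cloud(cal,d)
    h=cv2.cvtColor(p,cv2.COLOR_BGR2HSV)
    for nm,lo,hi in(('green',(50,120,30),(75,255,255)),('yellow',(20,180,120),(28,255,255)),('orange',(4,200,120),(13,255,255))):
        m=cv2.inRange(h,lo,hi)>0; m&=(d>0)&(W[...,0]>.2)&(W[...,2]>.004)&(W[...,2]<.12)
        k,l,st,c=cv2.connectedComponentsWithStats(m.astype(np.uint8))
        for i in range(1,k):
            if st[i,4]<60: continue
            w=W[l==i]; print(n,nm,st[i],'med',np.median(w,0).round(4),'min',np.percentile(w,2,0).round(4),'max',np.percentile(w,98,0).round(4))
            if nm!='orange':
                t=w[w[:,2]>.0535]; 
                if len(t)>20: print('  top',len(t),cv2.minEnclosingCircle(t[:,:2].astype(np.float32)),t.mean(0).round(4))
            else:
                a=w[:,:2]; e=cv2.minAreaRect((a*1000).astype(np.float32)); print('  rect',e)
    # unit top
    m=(abs(W[...,2]-.092)<.006)&(W[...,0]>.3)&(d>0)
    k,l,st,c=cv2.connectedComponentsWithStats(m.astype(np.uint8))
    i=1+np.argmax(st[1:,4]); w=W[l==i]; R=cv2.minAreaRect((w[:,:2]*1000).astype(np.float32))
    print(n,'unit',st[i],np.median(w,0),R,cv2.boxPoints(R).round().tolist())
E
python3 m.py
```

```text
scene green [ 10 143  92  21 646] med [ 0.2219 -0.6762  0.0352] min [ 0.2009 -0.7379  0.0334] max [ 0.2593 -0.5583  0.0367]
scene green [164 236  23  19 280] med [ 0.6409 -0.297   0.0567] min [ 0.6228 -0.313   0.0495] max [ 0.654  -0.2814  0.0582]
  top 250 ((0.6365177035331726, -0.2975651025772095), 0.018745753914117813) [ 0.6386 -0.2973  0.0567]
scene green [169 253  22  20 207] med [ 0.6524 -0.2935  0.0217] min [ 0.6453 -0.3102  0.0061] max [ 0.6551 -0.2819  0.0364]
scene yellow [184 193  15  13 124] med [ 0.5165 -0.284   0.057 ] min [ 0.5004 -0.2972  0.0501] max [ 0.5299 -0.273   0.0582]
  top 114 ((0.5140988826751709, -0.2887677550315857), 0.017079373821616173) [ 0.5153 -0.2848  0.0568]
scene unit [ 423  170  168   87 8373] [0.69916519 0.23008071 0.09295595] ((678.2999267578125, 235.44297790527344), (186.95933532714844, 186.0574951171875), 2.5267622470855713) [[581.0, 324.0], [589.0, 138.0], [776.0, 147.0], [768.0, 333.0]]
side green [428 267  25  22 409] med [ 0.6286 -0.3018  0.0545] min [ 0.6144 -0.3173  0.0444] max [ 0.6475 -0.2842  0.0567]
  top 306 ((0.6323662996292114, -0.
[... 300 characters left out ...]
751  0.0564]
  top 408 ((0.5102706551551819, -0.29150551557540894), 0.019435903057456017) [ 0.5094 -0.292   0.0549]
side yellow [361 312  23  21 260] med [ 0.4955 -0.3036  0.0206] min [ 0.4903 -0.3111  0.0049] max [ 0.5102 -0.2845  0.0355]
side orange [233 141  19  28 183] med [0.4715 0.2173 0.0537] min [0.4693 0.1916 0.026 ] max [0.4907 0.257  0.066 ]
  rect ((480.2931823730469, 224.873779296875), (21.260276794433594, 68.39610290527344), 1.983330488204956)
side unit [ 265  100   96   45 2270] [0.66328035 0.21460342 0.09112655] ((677.0418701171875, 234.71633911132812), (187.2869415283203, 187.55845642089844), 2.119293212890625) [[580.0, 325.0], [587.0, 138.0], [774.0, 144.0], [767.0, 332.0]]
```

```bash
python3 -m jog '[[-60,2,10,10],[-120,4,20,20],[-180,6,30,30],[-240,8,40,40],[-298,10,50,50]]' 87.8; python3 -m jog '[[0,0,0,10],[0,0,0,20],[0,0,0,30],[0,0,0,37.9],[0,0,0,37.9]]'; python3 -c "
from h import *
s=r.read_state();print(s['eef_pos'],s['ee_rot'],s['q'],s['ft_force'])
p,d=eyes.snapshot('wrist');cv2.imwrite('pics/w1.png',p);c=eyes.calibration('wrist');np.savez('w1.npz',p=p,d=d);print(c)
W=cloud(c,d);h=cv2.cvtColor(p,cv2.COLOR_BGR2HSV)
for nm,lo,hi in(('green',(50,120,30),(75,255,255)),('yellow',(20,180,120),(28,255,255))):
    w=W[(cv2.inRange(h,lo,hi)>0)&(W[...,2]>.05)&(W[...,2]<.065)].astype(np.float32)
    if len(w)>5: print(nm,len(w),cv2.minEnclosingCircle(w[:,:2]),w.mean(0))
"
```

```text
time_s: 0.72
eef_pos: [0.6346, -0.2999, 0.1719]
ee_rot: [[0.77, 0.638, -0.001], [0.638, -0.77, 0.0], [-0.0, -0.001, -1.0]]
ft_force: [0.9, 0.2, -0.2]
gripper_width: 0.0876
grasp_force: 0.0
time_s: 1.35
eef_pos: [0.6347, -0.2979, 0.1722]
ee_rot: [[0.999, 0.038, -0.001], [0.038, -0.999, 0.0], [-0.001, -0.0, -1.0]]
ft_force: [-1.0, -0.2, -0.5]
gripper_width: 0.0879
grasp_force: 0.0
[ 0.63468904 -0.29786988  0.17216403] [[ 9.99283366e-01  3.78424599e-02 -8.37681472e-04]
 [ 3.78427932e-02 -9.99283631e-01  3.85681280e-04]
 [-8.22486255e-04 -4.17105095e-04 -9.99999575e-01]] [-4.55764688e-01  5.87305733e-01  1.48053577e+00 -2.54617816e-05
  1.07467308e+00  1.07719210e+00] [-0.9778657  -0.16787128 -0.53919025]
{'fx': 337.96386502612586, 'fy': 337.96386502612586, 'cx': 312.6039082935181, 'cy': 199.93047649084934, 'view': array([[ 3.96100043e-02, -9.99215179e-01, -2.70418266e-04,
        -3.23699518e-01],
       [ 9.59963080e-01,  3.81291126e-02, -2.77519470e-01,
        -5.78812431e-01],
       [ 2.77311977e-01,  1.07329558e-02,  9.60719975e-01,
        -5.14846268e-01],
       [ 0.00000000e+00,  0.00000000e+00,  0.00000000e+00,
         1.00000000e+00]])}Traceback (most recent call last):
  File "<string>", line 8, in <module>
    if len(w)>5: print(nm,len(w),cv2.minEnclosingCircle(w[:,:2]),w.mean(0))
                                 ~~~~~~~~~~~~~~~~~~~~~~^^^^^^^^^
cv2.error: OpenCV(4.12.0) /io/opencv/modules/imgproc/src/shapedescr.cpp:201: error: (-215:Assertion failed) count >= 0 && (depth == CV_32F || depth == CV_32S) in function 'minEnclosingCircle'
```

View pics/w1.png

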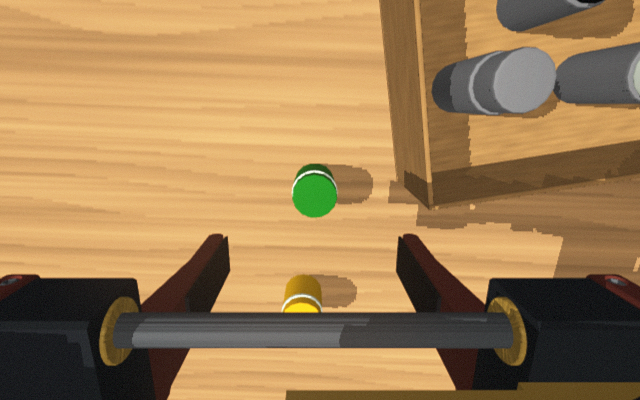

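The wrist picture shows the green pot's top at (315,196), the yellow at (302,295), and a wooden box corner at about (430,205). I'll measure that clearance.

```bash
python3 -c "
from h import *
f=np.load('w1.npz');p,d=f['p'],f['d'];c=eyes.calibration('wrist')
W=cloud(c,d);h=cv2.cvtColor(p,cv2.COLOR_BGR2HSV)
for nm,lo,hi in(('green',(50,120,30),(75,255,255)),('yellow',(20,180,120),(28,255,255))):
    w=W[(cv2.inRange(h,lo,hi)>0)&(W[...,2]>.05)&(W[...,2]<.065)]
    print(nm,len(w),cv2.minEnclosingCircle(np.ascontiguousarray(w[:,:2],dtype=np.float32)),w.mean(0))
for u,v in((430,205),(425,195),(428,175),(395,100),(405,180),(500,180)): print(u,v,pt(0,c,d,u,v))
m=(W[...,2]>.02)&(W[...,2]<.12)&(W[...,1]<-.33); m[235:]=0
print(W[m].max(0),W[m].min(0)); 
m&=(W[...,0]<.68); print(W[m][:,1].max() if m.any() else None)
"
```

```text
green 1497 ((0.6345994472503662, -0.3004828095436096), 0.019552504643797874) [ 0.63533206 -0.30021941  0.05558018]
yellow 344 ((0.5197476744651794, -0.2922554910182953), 0.017350174486637115) [ 0.52556909 -0.29245664  0.05477054]
430 205 [ 0.64300424 -0.38382541  0.0990744 ]
425 195 [ 0.64900757 -0.38104962  0.09387649]
428 175 [ 0.66490179 -0.37966558  0.09830528]
395 100 [ 0.71599654 -0.36735971  0.02710437]
405 180 [ 0.64716307 -0.3818361   0.03559369]
500 180 [ 0.65699221 -0.44938171  0.06718852]
[ 0.7981783  -0.35137035  0.11618317] [ 0.63983093 -0.59446027  0.02000425]
-0.3743222781099
```

```bash
python3 -m jog '[[0,2,0,-10],[0,2,0,-20],[0,2,0,-30],[0,2,0,-40],[0,2,0,-50]]'; python3 -m jog '[[0,0,0,-10],[0,0,0,-20],[0,0,0,-30],[0,0,0,-37.9],[0,0,0,-37.9]]'; python3 -m jog '[[0,0,40,0],[0,0,80,0],[0,0,120,0],[0,0,154,0],[0,0,154,0]]'
```

```text
time_s: 2.02
eef_pos: [0.6349, -0.2999, 0.1725]
ee_rot: [[0.607, 0.794, -0.0], [0.794, -0.607, 0.0], [-0.0, -0.0, -1.0]]
ft_force: [-0.1, 0.4, 1.0]
gripper_width: 0.0879
grasp_force: 0.0
time_s: 2.65
eef_pos: [0.635, -0.2999, 0.1725]
ee_rot: [[-0.001, 1.0, -0.0], [1.0, 0.001, 0.0], [0.0, -0.0, -1.0]]
ft_force: [-0.7, 0.1, -0.7]
gripper_width: 0.0874
grasp_force: 0.0
time_s: 3.28
eef_pos: [0.6329, -0.2989, 0.0157]
ee_rot: [[0.001, 1.0, -0.005], [1.0, -0.001, 0.003], [0.003, -0.005, -1.0]]
ft_force: [0.5, 0.4, 0.0]
gripper_width: 0.0877
grasp_force: 0.0
```

```bash
python3 -m jog '[[0,0,0,0],[0,0,0,0],[0,0,0,0],[0,0,0,0],[0,0,0,0]]' 20;python3 -m jog '[[0,0,0,0],[0,0,0,0],[0,0,0,0]]'
```

```text
time_s: 3.9
eef_pos: [0.6351, -0.3, 0.019]
ee_rot: [[0.0, 1.0, 0.0], [1.0, -0.0, -0.0], [-0.0, 0.0, -1.0]]
ft_force: [-1.4, 0.1, 0.5]
gripper_width: 0.0413
grasp_force: 0.4
time_s: 4.28
eef_pos: [0.635, -0.3, 0.0189]
ee_rot: [[-0.0, 1.0, -0.0], [1.0, 0.0, -0.0], [-0.0, -0.0, -1.0]]
ft_force: [-2.6, 0.8, 4.7]
gripper_width: 0.0396
grasp_force: 30.0
```

```bash
python3 -m jog '[[0,0,-40,0],[0,0,-90,0],[0,0,-140,0],[0,0,-150,0]]'; python3 -m jog '[[40,-7,0,0],[100,-16,0,0],[160,-26,0,0],[220,-36,0,0],[275,-45,0,0]]'; python3 -m jog '[[60,-10,0,10],[120,-20,0,20],[180,-30,0,30],[235,-40,0,40],[255,-45,0,50]]';python3 -m jog '[[0,0,0,10],[0,0,0,20],[0,0,0,30],[0,0,0,37.9],[0,0,0,37.9]]'; python3 -c "
from h import *
s=r.read_state();print(s['eef_pos'])
p,d=eyes.snapshot('wrist');c=eyes.calibration('wrist');cv2.imwrite('pics/w2.png',p);np.savez('w2.npz',p=p,d=d,view=c['view'])
p,d=eyes.snapshot('side');np.savez('s2.npz',p=p,d=d);cv2.imwrite('pics/s2.png',p)
"
```

```text
time_s: 4.78
eef_pos: [0.6371, -0.3009, 0.1725]
ee_rot: [[-0.0, 1.0, 0.006], [1.0, 0.0, -0.003], [-0.003, 0.006, -1.0]]
ft_force: [-0.3, 0.3, -1.0]
gripper_width: 0.0394
grasp_force: 30.0
time_s: 5.4
eef_pos: [0.5886, -0.023, 0.1671]
ee_rot: [[-0.0, 1.0, -0.002], [1.0, 0.0, 0.0], [0.0, -0.002, -1.0]]
ft_force: [1.2, 0.3, -0.6]
gripper_width: 0.0395
grasp_force: 30.0
time_s: 6.02
eef_pos: [0.5434, 0.2327, 0.1671]
ee_rot: [[0.768, 0.641, -0.002], [0.641, -0.768, -0.0], [-0.002, -0.001, -1.0]]
ft_force: [-0.3, -0.4, -0.4]
gripper_width: 0.0396
grasp_force: 30.0
time_s: 6.65
eef_pos: [0.5443, 0.2298, 0.1673]
ee_rot: [[0.999, 0.038, -0.002], [0.038, -0.999, -0.001], [-0.002, 0.001, -1.0]]
ft_force: [-0.3, 0.1, -1.6]
gripper_width: 0.0395
grasp_force: 30.0
[0.54429094 0.22976287 0.16728132]
```

View pics/w2.png

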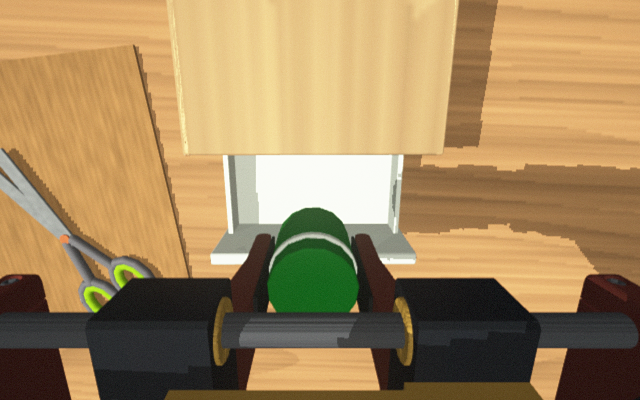

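The wrist picture shows the unit's front edge from (187,154) to (443,152), the white front's top edge from (211,260) to (415,260), and the tray walls at columns 230 and 400.

```bash
python3 -c "
from h import *
f=np.load('w2.npz');d=f['d'];c=eyes.calibration('wrist');c['view']=f['view']
for u,v in((190,148),(438,146),(315,150),(216,258),(410,258),(232,200),(397,200),(315,190)): print(u,v,pt(0,c,d,u,v).round(4))
"
```

```text
190 148 [0.5868 0.3161 0.0922]
438 146 [0.595  0.143  0.0916]
315 150 [0.5888 0.2288 0.0916]
216 258 [0.498  0.3044 0.082 ]
410 258 [0.5037 0.1487 0.081 ]
232 200 [0.5319 0.3022 0.0316]
397 200 [0.5396 0.1527 0.0377]
315 190 [0.5392 0.2262 0.0117]
```

```bash
python3 -m jog '[[1,0,40,0],[1,0,80,0],[1,0,115,0],[1,0,130,0],[1,0,137,0]]'; python3 -m jog '[[0,0,0,0],[0,0,0,0],[0,0,0,0]]'; python3 -m jog '[[0,0,0,0],[0,0,0,0],[0,0,0,0],[0,0,0,0]]' 72
```

```text
time_s: 7.38
eef_pos: [0.546, 0.23, 0.0311]
ee_rot: [[0.999, 0.038, -0.001], [0.038, -0.999, -0.0], [-0.001, 0.0, -1.0]]
ft_force: [-0.3, 0.7, -0.5]
gripper_width: 0.0394
grasp_force: 30.0
time_s: 7.75
eef_pos: [0.5466, 0.2303, 0.0326]
ee_rot: [[0.999, 0.037, 0.001], [0.037, -0.999, 0.001], [0.001, -0.001, -1.0]]
ft_force: [-0.0, 0.1, -0.9]
gripper_width: 0.0395
grasp_force: 30.0
time_s: 8.25
eef_pos: [0.5461, 0.23, 0.0317]
ee_rot: [[0.999, 0.037, -0.0], [0.037, -0.999, -0.0], [-0.0, 0.0, -1.0]]
ft_force: [-0.2, -0.9, 0.0]
gripper_width: 0.0714
grasp_force: 0.0
```

```bash
python3 -m jog '[[0,0,-30,0],[0,0,-80,0],[0,0,-130,0],[0,0,-140,0]]'; python3 -m jog '[[-50,0,0,0],[-100,0,0,0],[-125,0,0,0],[-125,0,0,0]]' 0; python3 -m jog '[[0,0,50,0],[0,0,100,0],[0,0,130,0],[0,0,130,0],[0,0,130,0]]'; python3 -c "
from h import *
print(r.read_state()['eef_pos'],r.read_state()['gripper_width'])
for n in('wrist','side'):
  p,d=eyes.snapshot(n);c=eyes.calibration(n);cv2.imwrite('pics/%s3.png'%n,p);np.savez(n+'3.npz',p=p,d=d,view=c['view'])
a=cv2.imread('pics/side3.png')[60:220,160:400];b=cv2.imread('pics/wrist3.png')
cv2.imwrite('pics/c3.png',np.vstack([cv2.resize(a,(480,320),interpolation=2),cv2.resize(b,(480,270))[:270]]))
"
```

```text
time_s: 8.75
eef_pos: [0.548, 0.2309, 0.1753]
ee_rot: [[0.999, 0.037, 0.006], [0.037, -0.999, 0.002], [0.006, -0.002, -1.0]]
ft_force: [-0.6, -1.2, -1.0]
gripper_width: 0.0724
grasp_force: 0.0
time_s: 9.25
eef_pos: [0.4192, 0.225, 0.1709]
ee_rot: [[0.999, 0.038, -0.002], [0.038, -0.999, -0.001], [-0.002, 0.001, -1.0]]
ft_force: [-0.2, -0.9, 0.5]
gripper_width: 0.0353
grasp_force: 0.0
time_s: 9.88
eef_pos: [0.4222, 0.2258, 0.0421]
ee_rot: [[0.999, 0.036, 0.001], [0.036, -0.999, 0.0], [0.001, -0.0, -1.0]]
ft_force: [1.0, 0.4, 0.3]
gripper_width: 0.0005
grasp_force: 0.0
[0.42223346 0.22576261 0.04209246] 0.0005297354362280823
```

View pics/c3.png

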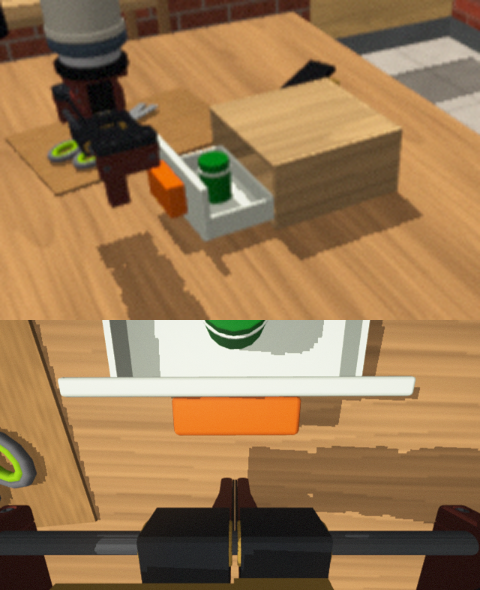

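The pot stands upright in the tray, at (214,175) in the composite. The fingers line up with the orange pad in the wrist view: both sit near column 236. Next I'll measure the pad face and fingertip front.

```bash
python3 -c "
from h import *
f=np.load('wrist3.npz');p,d=f['p'],f['d'];c=eyes.calibration('wrist');c['view']=f['view'];W=cloud(c,d)
h=cv2.cvtColor(p,cv2.COLOR_BGR2HSV);m=(cv2.inRange(h,(4,180,100),(14,255,255))>0)&(d>0)
w=W[m];R=np.array([[.9993,.037],[-.037,.9993]]);a=w[:,:2]@R.T
print('pad xt,yt',np.percentile(a,[1,50,99],0).round(4),np.percentile(w[:,2],[1,50,99]))
t=W[215:285,280:345].reshape(-1,3); t=t[(t[:,2]>.035)&(t[:,2]<.2)]
print('finger', (t[:,:2]@R.T).max(0),(t[:,:2]@R.T).min(0)); t=t[np.argsort(-t[:,0])[:5]];print(t)
print('tcp',R@r.read_state()['eef_pos'][:2])
"
```

```text
pad xt,yt [[0.48   0.1746]
 [0.4917 0.2085]
 [0.5024 0.2419]] [0.0636862  0.06604855 0.06758355]
finger [0.46504637 0.22104388] [0.42683359 0.19729965]
[[0.45716081 0.21887288 0.13209888]
 [0.45715865 0.21863103 0.13207961]
 [0.45710995 0.22314573 0.13086701]
 [0.45707979 0.21978703 0.13154789]
 [0.45705391 0.22059932 0.12912948]]
tcp [0.4304893  0.21020417]
```

```bash
python3 -m jog '[[12,0,0,0],[24,0,0,0],[32,0,0,0],[36,0,0,0],[36,0,0,0]]'; for i in 1; do python3 -m jog '[[3,0,0,0],[6,0,0,0],[10,0,0,0],[14,0,0,0],[14,0,0,0]]'; done; python3 -c "
from h import *
for i in range(4):
  s=r.read_state();print(s['eef_pos'],s['ft_force']); eyes.snapshot('wrist')
"
```

```text
time_s: 10.6
eef_pos: [0.4573, 0.2267, 0.0416]
ee_rot: [[0.999, 0.036, -0.0], [0.036, -0.999, -0.0], [-0.0, 0.0, -1.0]]
ft_force: [-0.2, -0.4, 0.0]
gripper_width: 0.0004
grasp_force: 0.0
time_s: 11.22
eef_pos: [0.4713, 0.2272, 0.0415]
ee_rot: [[0.999, 0.036, -0.0], [0.036, -0.999, -0.0], [-0.0, 0.0, -1.0]]
ft_force: [-3.0, -0.5, -0.5]
gripper_width: 0.0007
grasp_force: 1.1
[0.47129453 0.22720044 0.04151913] [-2.99596523 -0.4613708  -0.48372941]
[0.47115294 0.22720164 0.04153388] [-2.10934037 -0.93870348 -0.59787326]
[0.47104272 0.22718776 0.0415228 ] [-2.04051273 -0.99471042 -2.19975912]
[0.47098252 0.22721648 0.04152442] [-2.29358942 -0.26523421 -1.41655746]
```

```bash
python3 -m jog '[[8,0,0,0],[18,0,0,0],[28,0,0,0],[38,0,0,0],[46,0,0,0]]'; python3 -m jog '[[8,0,0,0],[15,0,0,0],[21,0,0,0],[26,0,0,0],[26,0,0,0]]';  python3 -c "
from h import *
p,d=eyes.snapshot('wrist');c=eyes.calibration('wrist');cv2.imwrite('pics/w4.png',p);W=cloud(c,d)
R=np.array([[.9993,.037],[-.037,.9993]])
h=cv2.cvtColor(p,cv2.COLOR_BGR2HSV);m=(cv2.inRange(h,(4,180,100),(14,255,255))>0)&(d>0)
a=W[m][:,:2]@R.T;print(len(a), np.percentile(a,[1,50,99],0).round(4) if len(a) else '')
z=W[...,2]
for nm,lo,hi in(('white',.079,.086),('unit',.0885,.097)):
  a=W[(z>lo)&(z<hi)&(np.arange(400)[:,None]<300)][:,:2]@R.T; a=a[abs(a[:,1]-.2095)<.07];print(nm,np.percentile(a[:,0],[.5,2,50,98,99.5]).round(4))
s=r.read_state();print(R@s['eef_pos'][:2],s['ft_force'])
"
```

```text
time_s: 12.05
eef_pos: [0.5174, 0.229, 0.0415]
ee_rot: [[0.999, 0.036, -0.001], [0.036, -0.999, -0.0], [-0.001, 0.0, -1.0]]
ft_force: [-5.2, 0.7, -0.2]
gripper_width: 0.0006
grasp_force: 3.1
time_s: 12.68
eef_pos: [0.5433, 0.23, 0.0415]
ee_rot: [[0.999, 0.036, -0.001], [0.036, -0.999, -0.0], [-0.001, -0.0, -1.0]]
ft_force: [-5.8, 1.7, 0.0]
gripper_width: 0.0006
grasp_force: 2.9
5968 [[0.5347 0.1745]
 [0.5736 0.2082]
 [0.5821 0.2419]]
white [0.5618 0.5627 0.5891 0.5908 0.591 ]
unit [0.5939 0.5952 0.6292 0.6558 0.6566]
[0.55134947 0.20976663] [-6.63528546  0.42961505  0.21656431]
```

View pics/w4.png

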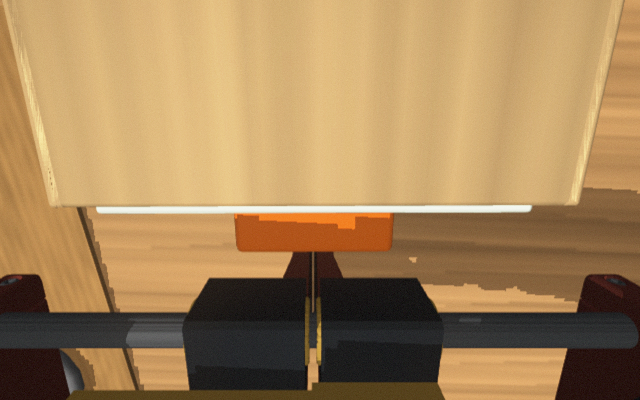

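```bash
python3 -m jog '[[6,0,0,0],[12,0,0,0],[17,0,0,0],[20,0,0,0],[20,0,0,0]]';  python3 -c "
from h import *
p,d=eyes.snapshot('wrist');c=eyes.calibration('wrist');W=cloud(c,d)
R=np.array([[.9993,.037],[-.037,.9993]])
h=cv2.cvtColor(p,cv2.COLOR_BGR2HSV);m=(cv2.inRange(h,(4,180,100),(14,255,255))>0)&(d>0)
a=W[m];print(len(a), np.percentile(a@np.array([.9993,.037,0]),[1,10,50,99]).round(4))
z=W[...,2]
a=W[(z>.0885)&(z<.097)&(np.arange(400)[:,None]<300)][:,:2]@R.T; a=a[abs(a[:,1]-.2095)<.07];print('unit',np.percentile(a[:,0],[.5,2,50]).round(4))
s=r.read_state();print(R@s['eef_pos'][:2],s['ft_force'])
"
```

```text
time_s: 13.35
eef_pos: [0.5629, 0.2308, 0.0415]
ee_rot: [[0.999, 0.036, -0.002], [0.036, -0.999, -0.0], [-0.002, 0.0, -1.0]]
ft_force: [-6.8, 1.3, 0.2]
gripper_width: 0.0004
grasp_force: 3.4Traceback (most recent call last):
  File "<string>", line 6, in <module>
    a=W[m];print(len(a), np.percentile(a@np.array([.9993,.037,0]),[1,10,50,99]).round(4))
                         ~~~~~~~~~~~~~^^^^^^^^^^^^^^^^^^^^^^^^^^^^^^^^^^^^^^^^^
    return _quantile_unchecked(
        a, q, axis, out, overwrite_input, method, keepdims, weights)
    return _ureduce(a,
                    func=_quantile_ureduce_func,
    ...<5 lines>...
                    overwrite_input=overwrite_input,
                    method=method)
    r = func(a, **kwargs)
    result = _quantile(arr,
                       quantiles=q,
    ...<2 lines>...
                       out=out,
                       weights=wgt)
    slices_having_nans = np.isnan(arr[-1, ...])
                                  ~~~^^^^^^^^^
IndexError: index -1 is out of bounds for axis 0 with size 0
```

```bash
python3 -m jog '[[1.5,0,0,0],[1.5,0,0,0],[1.5,0,0,0]]'; python3 -m jog '[[-5,0,0,0],[-10,0,0,0],[-15,0,0,0],[-25,0,0,0],[-35,0,0,0]]'; python3 -m jog '[[-40,0,0,0],[-60,0,0,0],[-60,0,0,0]]';  python3 -c "
from h import *
p,d=eyes.snapshot('wrist');c=eyes.calibration('wrist');W=cloud(c,d);q,_=eyes.snapshot('side')
R=np.array([[.9993,.037],[-.037,.9993]])
h=cv2.cvtColor(p,cv2.COLOR_BGR2HSV);m=(cv2.inRange(h,(4,180,60),(16,255,255))>0)&(d>0)
a=W[m];print(len(a), np.percentile(a@np.array([.9993,.037,0]),[1,10,50,99]).round(4) if len(a) else '')
cv2.imwrite('pics/c5.png',np.vstack([cv2.resize(q[60:220,160:400],(480,320),interpolation=2),cv2.resize(p,(480,270))]))
s=r.read_state();print(R@s['eef_pos'][:2],s['ft_force'])
"
```

```text
time_s: 13.78
eef_pos: [0.5642, 0.2309, 0.0415]
ee_rot: [[0.999, 0.036, -0.002], [0.036, -0.999, -0.0], [-0.002, 0.0, -1.0]]
ft_force: [-7.2, 1.2, 1.2]
gripper_width: 0.0004
grasp_force: 3.5
time_s: 14.4
eef_pos: [0.5302, 0.2296, 0.042]
ee_rot: [[0.999, 0.036, 0.002], [0.036, -0.999, 0.001], [0.002, -0.001, -1.0]]
ft_force: [-1.0, -0.2, 1.0]
gripper_width: 0.0002
grasp_force: 0.0
time_s: 14.78
eef_pos: [0.4685, 0.2272, 0.0419]
ee_rot: [[0.999, 0.038, -0.0], [0.038, -0.999, -0.0], [-0.0, 0.0, -1.0]]
ft_force: [0.1, 0.3, -0.5]
gripper_width: 0.0006
grasp_force: 0.0
11614 [0.5724 0.5726 0.5801 0.5903]
[0.47894384 0.21013375] [-0.05974579  0.36044979  0.39554271]
```

View pics/c5.png

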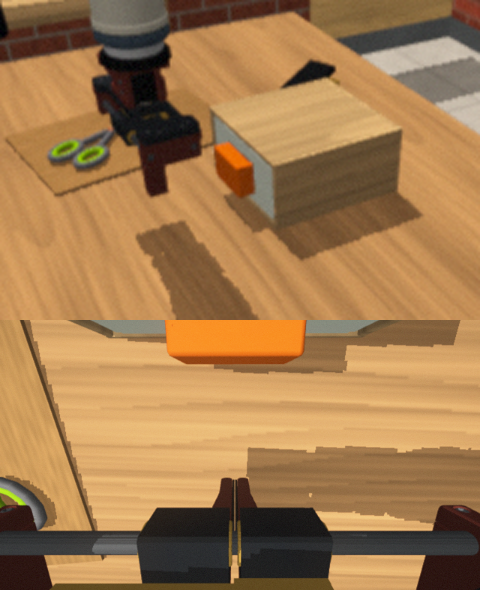

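The tray is shut with its front flush (pad face at 0.572, about 90 mm further in than when it was open). The closed front hides the pot. I'll wait and re-measure before handing in.

```bash
python3 -m jog '[[-20,0,0,0],[-20,0,0,0],[-20,0,0,0],[-20,0,0,0],[-20,0,0,0]]' >/dev/null; python3 -c "
from h import *
p,d=eyes.snapshot('wrist');c=eyes.calibration('wrist');W=cloud(c,d)
h=cv2.cvtColor(p,cv2.COLOR_BGR2HSV);m=(cv2.inRange(h,(4,180,60),(16,255,255))>0)&(d>0)
print(np.percentile(W[m]@np.array([.9993,.037,0]),[1,10]).round(4))
p,d=eyes.snapshot('side');W=cloud(eyes.calibration('side'),d);h=cv2.cvtColor(p,cv2.COLOR_BGR2HSV)
w=W[(cv2.inRange(h,(20,180,120),(28,255,255))>0)&(W[...,2]>.0535)&(W[...,2]<.06)&(W[...,1]<-.2)]
print('yellow',w.mean(0)); print('green px',(cv2.inRange(h,(50,120,30),(75,255,255))>0).sum())
s=r.read_state();print(s['ft_force'],s['time_s']); print(r.job_done())
"
```

```text
[0.5704 0.5706]
yellow [ 0.50952447 -0.29250888  0.05494257]
green px 66
[-0.01959888 -0.35610319  0.13968481] 15.6
the job is handed in; nothing more can be done
None
```

The green pot is in the tray, the tray is latched shut and stayed shut when I re-measured it, the yellow pot hasn't moved, and the job was handed in at about 15.6 s; I saw the pot upright before closing, but the closed front hid it from any check afterwards.

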